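Put the camera column back on a trinocular microscope head

ROBOT

A 7-joint arm with a two-finger parallel gripper is mounted at the origin on the work surface. World frame = base frame: x ahead of the robot, y to its left, z up, the work surface at z = 0. Lengths are in m, angles in rad, forces in N, time in s.
With the tool pointing down it reaches from about 0.4 to 0.9 m from the base axis. Payload 5.5 kg.
Tool frame: the origin (TCP) lies between the finger pads; the fingertips stand 22 mm ahead of it and the grasp point (between the pads) lies 3 mm ahead of it (robot.nose_length is the distance from the TCP to the fingertips, in m); z points along the fingers, y is the line along which they close (so a half turn about z gives the same grasp; the last joint's range is limited). The gripper opens to 92 mm and grips with 3 to 60 N. Pads are 19 mm wide; open, the fingers measure 130 mm over their backs; the gripper's body (75 mm by 190 mm) begins 47 mm behind the grasp point.
Start: joints at [1.542, 0.501, -0.427, 1.55, 0.221, 1.138, -0.21], TCP at [0.187, -0.623, 0.216] pointing down, gripper open.
Joint ranges: [-2.88, 2.88], [-0.31, 2.03], [-1.54, 1.56], [0.2, 2.42], [-1.41, 4.55], [0.19, 2.02], [-2.57, 2.57]. Speed limits (rad/s): [2.57, 2.57, 3.14, 3.14, 3.14, 3.14, 3.14].

INTERFACE

Orientations are given as a rotation vector (axis times angle).
In Python, from cell import robot gives the robot as it stands.
- The arm moves only by the tool send_rows, never from a script. Its argument "deltas" is a list that holds one entry, the list of rows, each a list of 5 numbers: the shift along the tool's x, y, z in mm, then the turn about the tool's z in rad, then the finger opening in mm, from 0 to 91.8. A call has exactly 10 rows; each row shifts and turns the commanded pose from where the row before left it, along the tool's axes as they then stand; what a row does not reach is not made up. A row lasts 1/12 s, in which the tool goes at most 41.7 mm and 7.16 degrees, less where a joint would pass 70% of its speed; a pose out of reach is approached as far as the arm can. A call is refused whole if a number of a shift passes 41.7 or a number of a turn 0.125, either way. A call with a gripper value outside its range is refused whole. The fingers move at their own pace and stop on an object; "force" is the grip in N (left out, the last holds). Time passes only in rows, so rows that do not move let the fingers close, or fill a call up. It gives the time, the measured TCP pose, the force, the opening and the grip force at its end, in the units of the state.
- robot.get_state(): the state, without advancing time (a new reading comes with each control period).
- robot.snapshot(name): name is "scene" or "top"; returns (picture, depth): 420x560x3 uint8, red, green, blue; 420x560 float32, m along the optical axis (not along the pixel's ray), 0 where there is no reading.
- robot.camera_params(name): a dict with "fx", "fy", "cx", "cy" (pixels), "origin" and "orientation" of the camera in the world. Camera axes: x right, y down, z forward; pixel columns grow to the right and rows downward; lengths in m; the calibration is good to about 2 mm. A picture is of the moment at which its call begins. camera_params takes no time and is no camera call.
- robot.close_job(): hands the job in; it is judged then, once.
The state is a dict: "clock": time; "joints": joint angles; "joint_velocities": joint speeds; "effort": joint torques, N m; "tcp_pos": TCP position; "ee_rot": TCP orientation; "force": force on the tool from outside, world axes, zero at the start; "ft_torque": the same for the moment, N m; "opening": finger opening in m; "grasp_force": force on a finger pad.
Only numpy, scipy, OpenCV 4.12 (cv2) and the standard library are available. Lean on these libraries where they do the work, as an engineer would, in place of code of your own. Each camera call takes 0.05 s, during which the arm holds its last target. There are 200 camera calls.

TASK

The microscope's trinocular head stands in its bench holder, and its camera is to go back on: first lift the dust cap off the upright photo tube and lay it in the flat steel tray. Then build the column in this order: the projection lens, barrel down, into the photo tube; the aluminium adapter sleeve over the lens and tube, down on to the collar; and the camera on top, over the sleeve's spigot, each one upright and fully home. Set the lens, sleeve and camera down without dropping them, and leave the other small things on the bench where they are.

Things in the scene. Friction and masses are not known exactly. Their poses are not given: they have to be found in the camera images.
- tube_rim (a point): Centre of the rim of the photo tube, z up, 122 mm above the bench: upright steel tube, 38 mm outside, 31 mm bore, 34 mm deep, standing 34 mm out of a collar 58 mm wide. It is on the fixed cream head (top 84 mm high) in a round steel holder 124 mm wide; the head's sloping eyepieces point along this frame's -x, reach 137 mm from the tube axis and are 119 mm high. The cap covers it at first.
- cap_mid (a point): Middle of the dust cap: black ribbed plastic, like a deep lid, 48 mm across, 26 mm high, 30 g, z up through its closed flat top, which is 13 mm above this point. Its skirt (43 mm inside, 20 mm deep) hangs loosely over the photo tube; it lifts straight off. Grip it near its top, so that the fingertips stay above its lower edge when it is laid in the tray.
- tray: Flat stainless tray, open on top, fixed to the bench, 150 mm (its x) by 120 mm (its y) outside, rim 13 mm high, walls and floor 2 mm thick. Origin at the centre of its underside, on the bench.
- lens_grip (a point): Middle of the head of the projection lens, z up. It stands upright, 50 mm high, 110 g: a steel barrel 27 mm across and 28 mm long, foot slightly tapered, below a black ribbed head 37 mm across and 22 mm high with dark glass on top. This point is 39 mm above the foot, 11 mm below the top. Home, the head rests on the tube's rim, this point 11 mm above the rim.
- sleeve_mid (a point): Middle of the adapter sleeve, z up: aluminium cylinder with dark bands, 51 mm across, 68 mm high, 160 g, standing mouth down; open below (44 mm bore, 62 mm deep), flat closed top with a steel spigot in its centre, 25.4 mm across, 7 mm high, edge tapered. This point is 34 mm above the lower edge, 34 mm below the flat top. Home on the collar it is level with the tube's rim.
- camera_mid (a point): Middle of the camera, z up: dark square block 50 by 50 mm, 60 mm high, sides along its x and y, ribs and a socket on top, 220 g, standing face down. Its underside has a central recess, 31 mm square, 10 mm deep, that goes over the sleeve's spigot, so the underside rests on the sleeve's flat top. This point is 30 mm above the underside; in place, 64 mm above the tube's rim.
- objective_mid (a point): Bystander, not to be moved: middle of a spare microscope objective, steel with a brass foot, standing nose up, 29 mm across, 44 mm high.
- specimen_mid (a point): Bystander, not to be moved: middle of a specimen mounted in dark red resin, a disc 30 mm across and 20 mm high with a small bright metal piece in its top.
- pot_mid (a point): Bystander, not to be moved: middle of a small cardboard sample pot with a white lid, 35 mm across and 32 mm high.
Things that resemble listed ones, but are neither listed nor needed, are in the scene too. Leave any pink, purple or red look-alike of the part that bears cap_mid alone.

How it is judged:
By the outcome, as a careful person would: the job done as asked, in the order asked, and still so for the second after the job is handed in, with the robot touching nothing.
It also fails if it takes over 120 s, if anything falls off the work surface, if the arm or the gripper's body presses on something with over 40 N, if the wrist force passes 120 N, or if a joint passes its speed limit or range.

## Working session

There is one attempt and no reset: what is moved stays moved. The work goes in short steps, Python scripts to look and compute and a tool call to move; the robot and the scene stay as the last step left them, time stands still between calls to the robot, and variables do not carry over. Pictures are saved under pics/ and viewed, at most 14 in all, crops included, and the job is handed in when it is done.

Besides the shell and the picture viewer there is one more tool, called after "Call:" as name([rows], argument=value, ...), one row to a line, values as JSON. send_rows: Moves the arm, as the interface text tells. Its arguments: {"type":"object","properties":{"deltas":{"type":"array"},"force":{"type":"number"}},"required":["deltas"]}

```bash
mkdir -p pics; ls
cat > h.py <<'E'
import numpy as np, cv2
from scipy.spatial.transform import Rotation as R
from cell import robot
def cam(n):
    p=robot.camera_params(n); o=np.array(p['orientation'],float)
    M=R.from_rotvec(o).as_matrix() if o.shape==(3,) else (o if o.shape==(3,3) else R.from_quat(o).as_matrix())
    return p,M,np.array(p['origin'])
def shot(n,name):
    im,d=robot.snapshot(n); cv2.imwrite(f'pics/{name}.png',im[:,:,::-1]); np.save(f'pics/{name}.npy',d); return im,d
def world(n,d):
    p,M,o=cam(n); v,u=np.mgrid[:d.shape[0],:d.shape[1]]
    c=np.stack([(u-p['cx'])/p['fx']*d,(v-p['cy'])/p['fy']*d,d],-1)
    return c@M.T+o
def ray(n,u,v,z):
    p,M,o=cam(n); r=M@np.array([(u-p['cx'])/p['fx'],(v-p['cy'])/p['fy'],1]); return o+r*(z-o[2])/r[2]
E
python3 - <<'E'
from h import *
for n in('scene','top'):
    print(robot.camera_params(n)); shot(n,n+'0')
s=robot.get_state(); print(s)
E
```

```text
pics
{'fx': 389.72039833013474, 'fy': 389.72039833013474, 'cx': 275.61146660357633, 'cy': 215.3777479776268, 'origin': array([1.17956789, 0.04949924, 0.6496997 ]), 'orientation': array([-1.63429385, -1.78758011,  0.82685174])}
{'fx': 426.6225766562853, 'fy': 426.6225766562853, 'cx': 271.1563562212538, 'cy': 208.24131640458066, 'origin': array([0.47035343, 0.00667562, 1.03487091]), 'orientation': array([-2.20159833,  2.19398973, -0.07569201])}
{'clock': 0.1, 'joints': array([ 1.54220685,  0.50176723, -0.42677429,  1.55133864,  0.22081405,
        1.1383251 , -0.21031593]), 'joint_velocities': array([-1.41254349e-03, -1.27296298e-03, -2.21741130e-03, -1.81576442e-03,
        1.87058670e-05,  1.32384555e-03, -1.67250032e-04]), 'effort': array([-1.06809544e-02, -5.67873538e+01, -5.83822757e+00, -2.79914761e+01,
       -6.89978921e-02,  2.41595332e-02, -1.87967615e-06]), 'tcp_pos': array([ 0.18673116, -0.62191302,  0.21467376]), 'ee_rot': array([-3.10646345e+00, -4.56472317e-01,  3.57382270e-04]), 'force': array([-0.99971142, -0.35919129,  0.8806304 ]), 'ft_torque': array([-0.05917821, -0.03019027,  0.01444014]), 'grasp_force': 0.0, 'opening': 0.09177225272649064}
```

View pics/scene0.png

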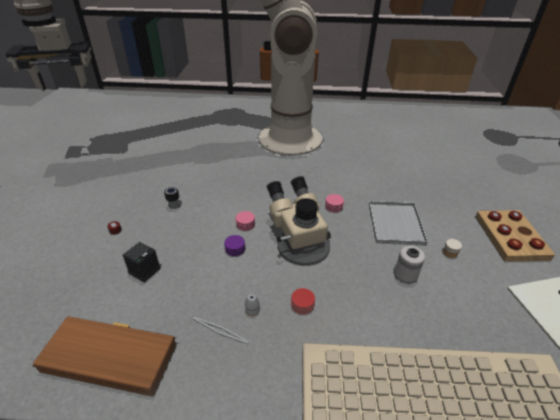

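View pics/top0.png

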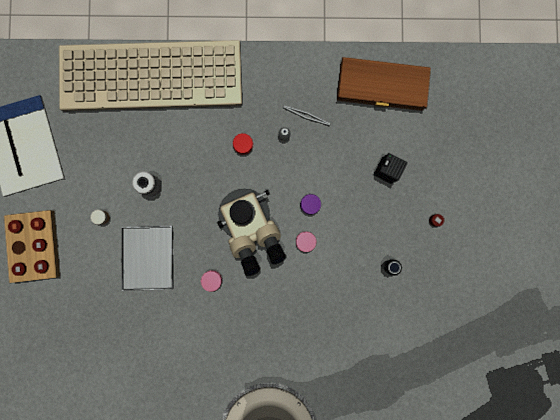

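The top view shows the cap at (241,212), sleeve (144,183), lens (392,267), camera (390,167) and tray (148,258). The bystanders are the objective (285,133), specimen (437,220) and pot (98,217). The scene view agrees: cap (307,209), sleeve (410,263), lens (172,194), camera (142,261).

Run:
```python
from h import *
d=np.load('pics/top0.npy'); W=world('top',d); ds=np.load('pics/scene0.npy'); S=world('scene',ds)
print('bench',np.median(W[300:310,330:340,2]),np.median(S[300:310,150:160,2]))
def top(n,Wd,u,v,r,zmin,zmax):
    w=Wd[v-r:v+r,u-r:u+r]; m=(w[...,2]>zmin)&(w[...,2]<zmax)
    p=w[m]; v_,u_=np.nonzero(m)
    (cx,cy),sz,a=cv2.minAreaRect((p[:,:2]*1000).astype(np.float32))
    print(n,len(p),'minrect c',round(cx,1),round(cy,1),np.round(sz,1),round(a,1),'mean',np.round(p.mean(0)*1000,1))
for n,Wd,L in (('top',W,dict(cap=(241,212),sleeve=(144,183),lens=(392,267),camera=(390,167))),('scene',S,dict(cap=(307,209),sleeve=(410,258),lens=(172,194),camera=(142,255)))):
    for k,z in dict(cap=(.124,.145),sleeve=(.060,.083),lens=(.042,.06),camera=(.052,.075)).items():
        top(n+' '+k,Wd,*L[k],22,*z)
top('tray',W,148,258,45,.0065,.02)
im=cv2.imread('pics/top0.png')
# eyepieces: black blobs 
for u,v in((250,265),(275,253)): top('eye',W,u,v,14,.09,.13)
top('collar/head',W,241,212,40,.075,.095)
```

```text
bench -0.0003581131467790266 -0.0008818190401805315
top cap 388 minrect c 515.4 60.6 [44.9 47. ] 0.7 mean [515.   61.  127.6]
top sleeve 396 minrect c 583.6 285.7 [48.4 48.9] 0.9 mean [583.5 285.3  69.3]
top lens 207 minrect c 391.1 -287.4 [34.3 35.1] 87.9 mean [ 391.6 -286.9   49.3]
top camera 472 minrect c 623.8 -286.8 [50.5 50.1] 62.7 mean [ 623.1 -285.6   59.9]
scene cap 256 minrect c 517.6 61.6 [47.6 45.5] 2.0 mean [518.5  61.1 127. ]
scene sleeve 380 minrect c 587.2 285.9 [50.6 49. ] 0.7 mean [591.5 284.8  68.2]
scene lens 120 minrect c 394.5 -287.5 [34.5 35.7] 76.4 mean [ 397.4 -286.6   47.7]
scene camera 458 minrect c 627.0 -285.8 [50.8 50.7] 63.3 mean [ 630.3 -284.4   59.1]
tray 298 minrect c 426.3 311.0 [183.6 160.9] 1.4 mean [415.4 290.5  11.4]
eye 358 minrect c 408.6 45.0 [61.8 35.7] 23.6 mean [404.6  43.4 103.9]
eye 356 minrect c 434.8 -10.3 [63. 36.] 23.9 mean [430.  -12.1 103.8]
collar/head 1557 minrect c 484.9 46.6 [134. 116.] 24.6 mean [486.6  44.7  85.1]
```

```bash
cat >> h.py <<'E'
def to(*xyz):
    s=robot.get_state(); M=R.from_rotvec(s['ee_rot']).as_matrix(); d=M.T@(np.array(xyz)-s['tcp_pos']*1000)
    print('at',np.round(s['tcp_pos']*1000,1),'yaw',round(np.degrees(np.arctan2(M[1,0],M[0,0])),2),'tilt z',np.round(M[:,2],4),'delta',np.round(d,1)); return d
E
python3 - <<'E'
from h import *
for q in((123,227),(173,227),(123,290),(173,290)): print(np.round(ray('top',*q,.013)*1000,1))
to(516,61,215); print(np.round(robot.get_state()['joints'],2))
E
```

```text
[483.  348.1  13. ]
[483.4 229.3  13. ]
[334.2 344.7  13. ]
[334.4 226.8  13. ]
at [ 186.7 -621.9  214.7] yaw 16.72 tilt z [-5.0e-04  1.7e-03 -1.0e+00] delta [ 511.8 -559.3    0.7]
[ 1.54  0.5  -0.43  1.55  0.22  1.14 -0.21]
```

Call:
send_rows([
  [[25, -27, -2, 0, 80], [25, -27, -2, 0, 80], [25, -27, -2, 0, 80], [25, -27, -2, 0, 80], [25, -27, -2, 0, 80], [25, -27, -2, 0, 80], [25, -27, -2, 0, 80], [25, -27, -2, 0, 80], [25, -27, -2, 0, 80], [25, -27, -2, 0, 80]],
], force=15)

```text
clock: 0.93
tcp_pos: [0.3489, -0.2902, 0.2355]
ee_rot: [3.108, 0.457, -0.001]
force: [0.1, -0.6, 0.0]
opening: 0.0794
grasp_force: 0.0
```

Call:
send_rows([
  [[25, -27, 0, 0, 80], [25, -27, 0, 0, 80], [25, -27, 0, 0, 80], [25, -27, 0, 0, 80], [25, -27, 0, 0, 80], [25, -27, 0, 0, 80], [25, -27, 0, 0, 80], [25, -27, 0, 0, 80], [0, 0, 0, 0, 80], [0, 0, 0, 0, 80]],
])

```text
clock: 1.77
tcp_pos: [0.4784, -0.0248, 0.2355]
ee_rot: [-3.106, -0.466, -0.0]
force: [-0.8, -1.1, -0.3]
opening: 0.0797
grasp_force: 0.0
```

Run:
```python
from h import *
to(516,61,160); print(np.round(robot.get_state()['joints'],2))
```

```text
at [478.4 -24.8 235.5] yaw 17.05 tilt z [-2.0e-04  1.2e-03 -1.0e+00] delta [ 61.1 -71.   75.6]
[ 0.76  0.23 -0.87  1.93  0.2   1.07 -1.46]
```

Call:
send_rows([
  [[20, -24, 0, 0, 80], [20, -24, 0, 0, 80], [21, -23, 5, 0, 80], [0, 0, 30, 0, 80], [0, 0, 30, 0, 80], [0, 0, 25, 0, 80], [0, 0, 15, 0, 80], [0, 0, 0, 0, 80], [0, 0, 0, 0, 80], [0, 0, 0, 0, 80]],
])

```text
clock: 2.6
tcp_pos: [0.5168, 0.0571, 0.1315]
ee_rot: [3.108, 0.455, 0.002]
force: [1.2, -0.4, 0.5]
opening: 0.0801
grasp_force: 0.0
```

Run:
```python
from h import *
to(516,61,130); shot('scene','s1')
im=cv2.imread('pics/s1.png')[140:280,230:420]; cv2.imwrite('pics/s1c.png',cv2.resize(im,None,fx=4,fy=4))
```

```text
at [516.8  57.1 131.5] yaw 16.64 tilt z [ 1.1e-03 -3.0e-04 -1.0e+00] delta [ 0.4 -4.   1.5]
```

View pics/s1c.png

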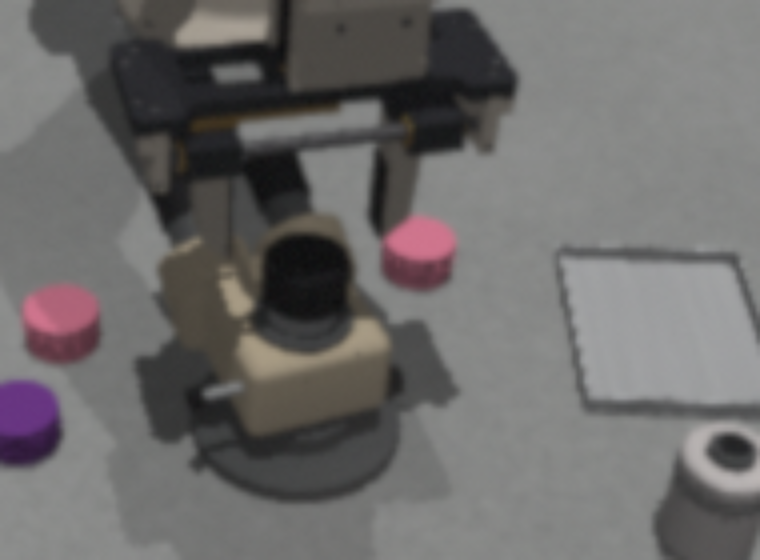

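The cap sits at crop (305,270), with the finger ends near (215,250) and (390,230), which looks higher or further back than expected. I'll check this with depth.

Run:
```python
from h import *
d=np.load('pics/s1.npy'); W=world('scene',d)*1000
for u,v in((328,190),(329,195),(330,198),(326,182),(282,185),(283,195),(284,200),(306,201),(306,207),(306,212)): print(u,v,np.round(W[v,u],0))
p,M,o=cam('scene')
s=robot.get_state(); T=R.from_rotvec(s['ee_rot']).as_matrix()
for y in(-.042,.042):
  q=s['tcp_pos']+T@np.array([0,y,.022]); c=M.T@(q-o); print(q,c[0]/c[2]*p['fx']+p['cx'],c[1]/c[2]*p['fy']+p['cy'])
```

```text
328 190 [512. 104. 165.]
329 195 [514. 108. 153.]
330 198 [358. 125.  27.]
326 182 [515.  98. 187.]
282 185 [543.   9. 193.]
283 195 [542.  12. 167.]
284 200 [542.  14. 155.]
306 201 [505.  60. 127.]
306 207 [528.  61. 128.]
306 212 [541.  61. 125.]
[0.5052068  0.09757701 0.10989528] 322.58396421484446 208.03920694000755
[0.52928375 0.01710158 0.10996776] 285.4051303931836 212.7811076973211
```

Run:
```python
from h import *
print(robot.nose_length, robot.get_state()['tcp_pos'])
d=np.load('pics/s1.npy'); W=world('scene',d)*1000
for u in (283,285,329,325,322):
  for v in range(160,216,4): print(u,v,np.round(W[v,u],0),end=';')
  print()
im,d=shot('scene','s2'); print(np.abs(cv2.imread('pics/s1.png').astype(int)-im[:,:,::-1]).max())
W=world('scene',d)*1000
for v in range(180,216,4): print(np.round(W[v,329]),np.round(W[v,283]))
cv2.imwrite('pics/s2c.png',cv2.resize(im[150:220,260:350,::-1],None,fx=8,fy=8))
```

```text
0.022 [0.51719835 0.05734507 0.13193147]
283 160 [511.   8. 232.];283 164 [555.  11. 251.];283 168 [558.  12. 243.];283 172 [551.  11. 230.];283 176 [567.  12. 231.];283 180 [569.  13. 223.];283 184 [569.  13. 214.];283 188 [542.  11. 185.];283 192 [541.  12. 174.];283 196 [542.  12. 165.];283 200 [542.  12. 155.];283 204 [480.   9.  95.];283 208 [488.   9.  90.];283 212 [492.  10.  81.];
285 160 [139.  -8.  -0.];285 164 [556.  15. 251.];285 168 [555.  15. 242.];285 172 [554.  15. 232.];285 176 [564.  16. 230.];285 180 [568.  16. 223.];285 184 [567.  17. 213.];285 188 [542.  16. 185.];285 192 [539.  16. 173.];285 196 [540.  16. 164.];285 200 [540.  16. 154.];285 204 [540.  16. 143.];285 208 [487.  14.  89.];285 212 [493.  14.  82.];
329 160 [532.  98. 250.];329 164 [531.  99. 241.];329 168 [519. 101. 224.];329 172 [536. 100. 226.];329 176 [519. 103. 204.];329 180 [514. 104. 191.];329 184 [513. 105. 180.];329 188 [513. 106. 171.];329 192 [514. 107. 161.];329 196 [512. 108. 149.];329 200 [364. 122.  25.];329 204 [376. 122.  21.];329 208 [380. 123.  11.];329 212 [383. 124.  -0.];
325 16
[... 304 characters left out ...]
64. 114.  -3.];325 212 [382. 114.  -1.];
322 160 [533.  85. 250.];322 164 [535.  85. 243.];322 168 [172. 107.  -1.];322 172 [539.  87. 227.];322 176 [216. 106.  -1.];322 180 [239. 106.   1.];322 184 [254. 106.  -3.];322 188 [499.  92. 160.];322 192 [501.  93. 151.];322 196 [315. 106.   0.];322 200 [332. 106.  -1.];322 204 [352. 106.   1.];322 208 [365. 106.  -2.];322 212 [382. 106.  -2.];
38
[518. 104. 194.] [570.  13. 224.]
[515. 105. 182.] [566.  13. 212.]
[515. 106. 172.] [544.  12. 187.]
[514. 107. 161.] [540.  12. 174.]
[513. 108. 150.] [543.  12. 166.]
[364. 122.  25.] [543.  12. 155.]
[379. 122.  23.] [479.   9.  94.]
[379. 123.  10.] [489.   9.  90.]
[380. 124.  -2.] [494.  10.  82.]
```

View pics/s2c.png

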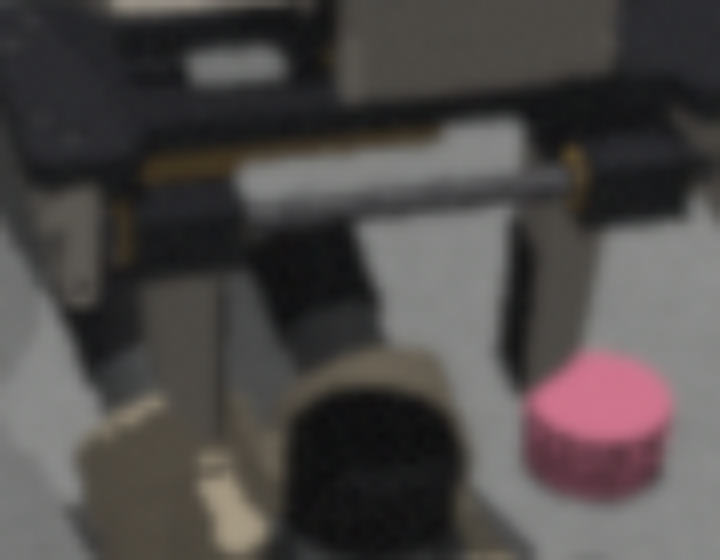

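The fingertips appear at z≈143 while the state implies 110. I'll compare with the start picture and the top view.

Run:
```python
from h import *
ds=np.load('pics/scene0.npy'); W=world('scene',ds)*1000
m=W[:110,:100]; k=(m[...,0]<300)&(m[...,1]<-450)&(m[...,2]>60)
p=m[k]; v,u=np.nonzero(k); o=np.argsort(p[:,2])[:12]
for i in o: print(u[i],v[i],np.round(p[i]))
im,d=shot('top','t1'); W=world('top',d)*1000
cv2.imwrite('pics/t1c.png',cv2.resize(im[140:290,170:330,::-1],None,fx=4,fy=4))
m=W[140:290,170:330]; 
print(np.histogram(m[...,2],bins=range(0,420,20)))
print(robot.get_state()['tcp_pos'],robot.get_state()['clock'])
```

```text
52 74 [-330. -999.   60.]
15 73 [ -326. -1155.    60.]
48 74 [ -328. -1015.    60.]
94 69 [-402. -854.   60.]
99 67 [-428. -843.   60.]
23 74 [ -318. -1115.    60.]
55 72 [-352. -998.   60.]
17 73 [ -326. -1146.    60.]
67 64 [-448. -996.   60.]
55 71 [ -363. -1004.    60.]
8 73 [ -322. -1182.    61.]
99 66 [-438. -848.   61.]
(array([4638, 1139,    0,    0,    0,    0,    0,    0,    0,    0,    2,
         19,  674,    0,    0,    0,    0,    0,    0,    0]), array([  0,  20,  40,  60,  80, 100, 120, 140, 160, 180, 200, 220, 240,
       260, 280, 300, 320, 340, 360, 380, 400]))
[0.51724564 0.05760083 0.13201037] 2.75
```

View pics/t1c.png

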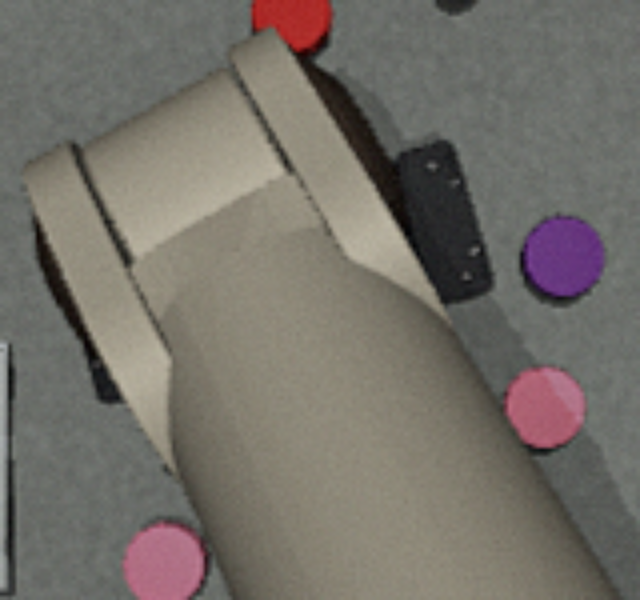

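The top view shows the wrist over the head, with the gripper plate at about z 245. Next I project the start-pose fingertips into the first picture.

Run:
```python
from h import *
ds=np.load('pics/scene0.npy'); W=world('scene',ds)*1000
k=(W[...,0]>80)&(W[...,0]<300)&(W[...,1]<-480)&(W[...,1]>-780)&(W[...,2]>30)
v,u=np.nonzero(k); p=W[k]; print(len(p))
for a in range(0,110,5):
    q=p[(u>=a)&(u<a+5)]
    if len(q): i=np.argmin(q[:,2]); print(a,np.round(q[i]))
p,M,o=cam('scene'); T=R.from_rotvec([-3.106,-.456,0]).as_matrix()
for y in(-.055,.055):
  q=np.array([.187,-.622,.215])+T@np.array([0,y,.022]); c=M.T@(q-o); print(q,c[0]/c[2]*p['fx']+p['cx'],c[1]/c[2]*p['fy']+p['cy'])
```

```text
3678
5 [ 247. -699.  314.]
10 [ 248. -694.  295.]
15 [ 236. -690.  291.]
20 [ 219. -689.  285.]
25 [ 220. -679.  275.]
30 [ 216. -679.  247.]
35 [ 216. -673.  234.]
40 [ 207. -665.  225.]
45 [ 200. -666.  225.]
50 [ 161. -646.  298.]
55 [ 207. -596.  300.]
60 [ 156. -611.  300.]
65 [ 153. -605.  299.]
70 [ 182. -574.  281.]
75 [ 180. -578.  231.]
80 [ 181. -577.  224.]
85 [ 172. -562.  238.]
90 [ 132. -550.  292.]
[ 0.17118403 -0.56927104  0.1931251 ] 87.6956417918934 97.25142346248673
[ 0.20280129 -0.67462893  0.19287502] 45.99458582894803 100.43904357980026
```

Call:
send_rows([
  [[0, -3.5, 1, 0, 80], [0, 0, 0, 0, 60], [0, 0, 0, 0, 54], [0, 0, 0, 0, 46], [0, 0, 0, 0, 40], [0, 0, 0, 0, 40], [0, 0, 0, 0, 40], [0, 0, 0, 0, 40], [0, 0, 0, 0, 40], [0, 0, 0, 0, 40]],
], force=10)

```text
clock: 3.58
tcp_pos: [0.5151, 0.0613, 0.1296]
ee_rot: [-3.108, -0.457, 0.0]
force: [0.0, -0.5, 0.7]
opening: 0.0401
grasp_force: 0.0
```

The fingers closed on nothing at 40 mm, so the real fingertips are about 32 mm higher than the state implies, as the pictures showed. I'll use true z = read z + 32, and verify it by contact.

Call:
send_rows([
  [[0, 0, -5, 0, 80], [0, 0, 0, 0, 80], [0, 0, 0, 0, 80], [0, 0, 0, 0, 80], [0, 0, 0, 0, 80], [0, 0, 9, 0, 80], [0, 0, 9, 0, 80], [0, 0, 9, 0, 80], [0, 0, 9, 0, 80], [0, 0, 0, 0, 80]],
], force=10)

```text
clock: 4.42
tcp_pos: [0.5133, 0.061, 0.0961]
ee_rot: [-3.108, -0.457, 0.006]
force: [-1.1, 0.5, -1.2]
opening: 0.0802
grasp_force: 0.0
```

Call:
send_rows([
  [[0, 0, 0, 0, 60], [0, 0, 0, 0, 54], [0, 0, 0, 0, 48], [0, 0, 0, 0, 44], [0, 0, 0, 0, 40], [0, 0, 0, 0, 40], [0, 0, 0, 0, 40], [0, 0, 0, 0, 40], [0, 0, 0, 0, 40], [0, 0, 0, 0, 40]],
], force=10)

```text
clock: 5.25
tcp_pos: [0.5154, 0.0613, 0.0989]
ee_rot: [3.108, 0.457, 0.001]
force: [0.8, 0.2, 3.2]
opening: 0.0472
grasp_force: 10.0
```

Call:
send_rows([
  [[0, 0, -12, 0, 40], [0, 0, -22, 0, 40], [0, 0, -22, 0, 40], [0, 0, -22, 0, 40], [0, 0, -12, 0, 40], [-5, -34, 0, 0, 40], [-5, -34, 0, 0, 40], [-5, -34, 0, 0, 40], [-5, -34, 0, 0, 40], [-5, -34, 0, 0, 40]],
])

```text
clock: 6.08
tcp_pos: [0.4413, 0.2179, 0.1889]
ee_rot: [3.108, 0.456, 0.0]
force: [0.5, 0.8, -0.4]
opening: 0.0474
grasp_force: 10.0
```

Call:
send_rows([
  [[-6, -38, 0, 0, 40], [-6, -38, 0, 0, 40], [0, 0, 30, 0, 40], [0, 0, 35, 0, 40], [0, 0, 35, 0, 40], [0, 0, 35, 0, 40], [0, 0, 25, 0, 40], [0, 0, 12, 0, 40], [0, 0, 0, 0, 40], [0, 0, 0, 0, 40]],
])

```text
clock: 6.92
tcp_pos: [0.4089, 0.2867, 0.017]
ee_rot: [-3.108, -0.457, 0.001]
force: [0.4, 0.8, 0.5]
opening: 0.0475
grasp_force: 10.0
```

Run:
```python
from h import *
to(409,287,0); s=robot.get_state(); print(s['opening'],s['grasp_force'],s['force'])
# photo tube measurement, both views (arm clear of it)
for n,(u,v) in (('top',(241,212)),('scene',(305,215))):
    im,d=shot(n,n+'2'); W=world(n,d)*1000
    for zz in((116,128),):
        w=W[v-30:v+30,u-30:u+30].reshape(-1,3); p=w[(w[:,2]>zz[0])&(w[:,2]<zz[1])]
        p=p[np.hypot(p[:,0]-515,p[:,1]-61)<30]
        print(n,len(p),cv2.minAreaRect(p[:,:2].astype(np.float32)),cv2.minEnclosingCircle(p[:,:2].astype(np.float32)),np.median(p[:,2]))
a=cv2.resize(cv2.imread('pics/scene2.png')[150:290,250:450],None,fx=4,fy=4); cv2.imwrite('pics/c2.png',a)
```

```text
at [408.9 286.7  17. ] yaw 16.74 tilt z [-4.e-04  1.e-04 -1.e+00] delta [ 0.2 -0.3 17. ]
0.047501920604219004 10.00000610947609 [0.42447832 0.80615436 0.46534657]
top 87 ((515.139404296875, 60.56898880004883), (36.499820709228516, 36.513362884521484), 13.599306106567383) ((515.4351196289062, 60.2568359375), 18.74983787536621) 121.31647514389977
scene 100 ((518.5737915039062, 61.127471923828125), (35.77490997314453, 35.98780822753906), 61.54553985595703) ((518.6677856445312, 60.773101806640625), 19.62396240234375) 120.03862836045032
```

View pics/c2.png

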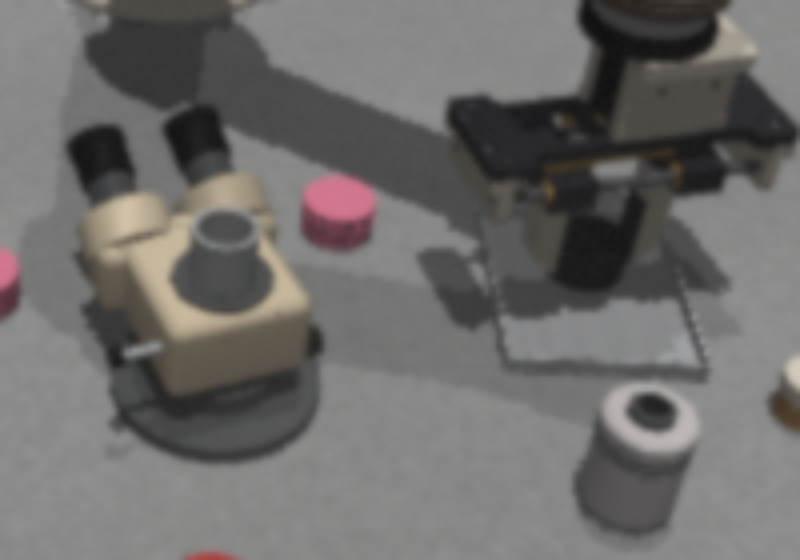

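The tube is bare, with its rim near crop (223,230), and the cap hangs over the tray. I'll lower it to contact.

Call:
send_rows([
  [[0, 0, 8, 0, 40], [0, 0, 3, 0, 40], [0, 0, 2, 0, 40], [0, 0, 1, 0, 40], [0, 0, 1, 0, 40], [0, 0, 1, 0, 40], [0, 0, 0, 0, 40], [0, 0, 0, 0, 40], [0, 0, 0, 0, 40], [0, 0, 0, 0, 40]],
])

```text
clock: 7.85
tcp_pos: [0.409, 0.2863, 0.0007]
ee_rot: [-3.108, -0.457, -0.0]
force: [-0.3, 0.1, -0.4]
opening: 0.0478
grasp_force: 10.0
```

Call:
send_rows([
  [[0, 0, 1, 0, 40], [0, 0, 0, 0, 40], [0, 0, 0.5, 0, 40], [0, 0, 0, 0, 40], [0, 0, 0.5, 0, 40], [0, 0, 0, 0, 40], [0, 0, 0, 0, 40], [0, 0, 0, 0, 40], [0, 0, 0, 0, 40], [0, 0, 0, 0, 40]],
])

```text
clock: 8.68
tcp_pos: [0.409, 0.2863, -0.0011]
ee_rot: [3.108, 0.457, 0.0]
force: [-1.3, -1.6, 6.4]
opening: 0.0473
grasp_force: 10.0
```

Call:
send_rows([
  [[0, 0, 0, 0, 52], [0, 0, 0, 0, 60], [0, 0, 0, 0, 70], [0, 0, 0, 0, 70], [0, 0, -10, 0, 70], [0, 0, -25, 0, 70], [0, 0, -35, 0, 70], [0, 0, -35, 0, 70], [0, 0, -35, 0, 70], [0, 0, -20, 0, 70]],
])

```text
clock: 9.52
tcp_pos: [0.4097, 0.2877, 0.1627]
ee_rot: [-3.106, -0.458, -0.006]
force: [0.1, 1.1, -0.3]
opening: 0.0697
grasp_force: 0.0
```

Call:
send_rows([
  [[-12, 36, 0, 0, 70], [-12, 36, 0, 0, 70], [-12, 36, 0, 0, 70], [-12, 36, 0, 0, 70], [-12, 36, 0, 0, 70], [-12, 36, 0, 0, 70], [-12, 36, 0, 0, 70], [-12, 36, 0, 0, 70], [-12, 36, 0, 0, 70], [-12, 36, 0, 0, 70]],
])

```text
clock: 10.35
tcp_pos: [0.3972, -0.0948, 0.1594]
ee_rot: [3.107, 0.457, 0.001]
force: [1.9, -0.5, 0.4]
opening: 0.0698
grasp_force: 0.0
```

Call:
send_rows([
  [[-12, 36, 0, 0, 70], [-12, 36, 0, 0, 70], [-12, 36, 0, 0, 70], [-12, 36, 0, 0, 70], [-12, 36, 0, 0, 70], [0, 0, 10, 0, 70], [0, 0, 25, 0, 70], [0, 0, 15, 0, 70], [0, 0, 0, 0, 70], [0, 0, 0, 0, 70]],
])

```text
clock: 11.18
tcp_pos: [0.3916, -0.2818, 0.1085]
ee_rot: [-3.106, -0.458, 0.001]
force: [-0.5, 0.1, -0.2]
opening: 0.0702
grasp_force: 0.0
```

Run:
```python
from h import *
to(392.9,-287.4,20); print(np.round(robot.get_state()['joints'],2))
```

```text
at [ 391.6 -281.8  108.5] yaw 16.76 tilt z [-0.001   0.0016 -1.    ] delta [-0.3  5.9 88.5]
[ 1.09  0.39 -0.62  2.05  0.31  0.8  -0.99]
```

Call:
send_rows([
  [[0, 5.5, 20, 0, 70], [0, 0, 25, 0, 70], [0, 0, 20, 0, 70], [0, 0, 15, 0, 70], [0, 0, 8, 0, 70], [0, 0, 0, 0, 70], [0, 0, 0, 0, 70], [0, 0, 0, 0, 55], [0, 0, 0, 0, 45], [0, 0, 0, 0, 40]],
])

```text
clock: 12.02
tcp_pos: [0.3942, -0.2886, 0.0217]
ee_rot: [3.107, 0.456, 0.002]
force: [0.5, -0.4, 0.2]
opening: 0.0543
grasp_force: 0.0
```

Call:
send_rows([
  [[0, 0, 0, 0, 36], [0, 0, 0, 0, 30], [0, 0, 0, 0, 30], [0, 0, 0, 0, 30], [0, 0, 0, 0, 30], [0, 0, 0, 0, 30], [0, 0, 0, 0, 30], [0, 0, 0, 0, 30], [0, 0, 0, 0, 30], [0, 0, 0, 0, 30]],
], force=15)

```text
clock: 12.85
tcp_pos: [0.3937, -0.2881, 0.0208]
ee_rot: [3.108, 0.457, 0.0]
force: [0.2, -0.3, 5.6]
opening: 0.0366
grasp_force: 15.0
```

Run:
```python
from h import *
d=[to(516.9,60.8,140) for i in range(1)]
```

```text
at [ 393.7 -288.1   20.8] yaw 16.72 tilt z [ 3.e-04 -3.e-04 -1.e+00] delta [ 218.4 -298.6 -119.2]
```

Call:
send_rows([
  [[0, 0, -15, 0, 30], [0, 0, -30, 0, 30], [0, 0, -35, 0, 30], [0, 0, -35, 0, 30], [0, 0, -30, 0, 30], [15, -21, 0, 0, 30], [22, -30, 0, 0, 30], [22, -30, 0, 0, 30], [22, -30, 0, 0, 30], [22, -30, 0, 0, 30]],
])

```text
clock: 13.68
tcp_pos: [0.4512, -0.1219, 0.1653]
ee_rot: [3.108, 0.455, -0.001]
force: [1.0, -0.7, -0.8]
opening: 0.0359
grasp_force: 15.0
```

Call:
send_rows([
  [[22, -30, 0, 0, 30], [22, -30, 0, 0, 30], [22, -30, 0, 0, 30], [22, -30, 0, 0, 30], [17, -24, 0, 0, 30], [10, -14, 0, 0, 30], [0, 0, 0, 0, 30], [0, 0, 0, 0, 30], [0, 0, 0, 0, 30], [0, 0, 0, 0, 30]],
])

```text
clock: 14.52
tcp_pos: [0.5157, 0.0594, 0.1651]
ee_rot: [3.108, 0.453, -0.002]
force: [0.5, -0.6, -1.6]
opening: 0.0364
grasp_force: 15.0
```

Run:
```python
from h import *
to(516.9,60.8,155)
im,d=shot('scene','s3'); W=world('scene',d)*1000
cv2.imwrite('pics/c3.png',cv2.resize(im[150:250,240:370,::-1],None,fx=6,fy=6))
# barrel centre: per-row visible edge points of barrel
w=W[150:250,240:370].reshape(-1,3); 
for lo,hi in((130,137),(137,144),(144,151),(151,158)):
    p=w[(w[:,2]>lo)&(w[:,2]<hi)&(np.hypot(w[:,0]-516,w[:,1]-61)<28)]
    print(lo,hi,len(p),p.min(0),p.max(0))
```

```text
at [515.7  59.4 165.1] yaw 16.6 tilt z [-0.0013 -0.001  -1.    ] delta [ 1.6 -1.  10.1]Traceback (most recent call last):
  File "<stdin>", line 9, in <module>
    return umr_minimum(a, axis, None, out, keepdims, initial, where)
ValueError: zero-size array to reduction operation minimum which has no identity
```

View pics/c3.png

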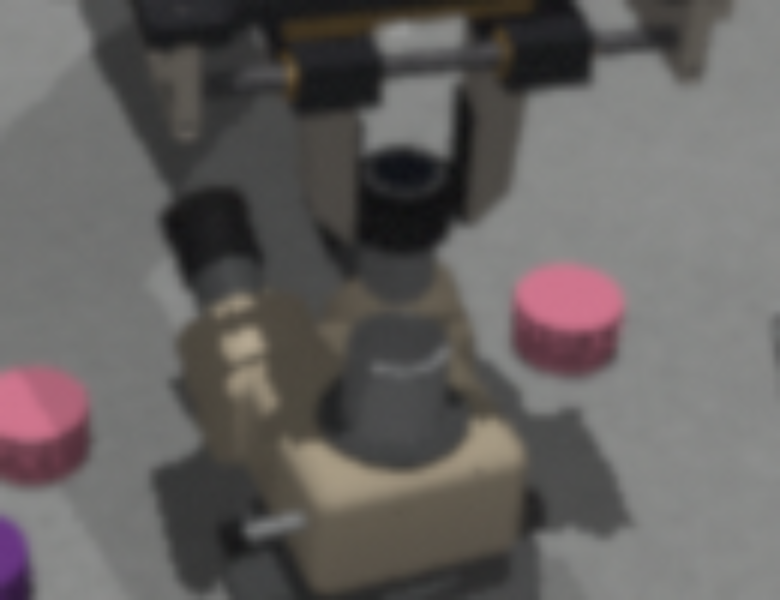

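The lens is held upright over the tube: head at crop (405,200), tube rim at (399,335). I'll get the lens axis from depth and compare it with the tube's in the same camera.

Run:
```python
from h import *
d=np.load('pics/s3.npy'); W=world('scene',d)*1000
w=W[170:240,295:325].reshape(-1,3)
def circ(p,r):
    from scipy.optimize import least_squares
    f=lambda c: np.hypot(p[:,0]-c[0],p[:,1]-c[1])-r
    s=least_squares(f,[515,61],loss='soft_l1'); return s.x, np.std(f(s.x))
for z in range(150,202,4):
    p=w[(abs(w[:,2]-z)<2.5)&(np.hypot(w[:,0]-518,w[:,1]-61)<27)]
    if len(p)>6: print(z,len(p),np.round(p.min(0)),np.round(p.max(0)))
for nm,lo,hi,r in(('barrel',150,168,13.5),('head',176,192,18.5),('tube',95,118,19)):
    p=w[(w[:,2]>lo)&(w[:,2]<hi)&(np.hypot(w[:,0]-518,w[:,1]-61)<27)]; print(nm,len(p),circ(p,r))
```

```text
150 26 [521.  47. 148.] [529.  70. 152.]
154 23 [520.  46. 152.] [529.  70. 156.]
158 27 [519.  46. 156.] [530.  71. 160.]
162 23 [517.  46. 160.] [529.  71. 164.]
166 17 [522.  48. 164.] [529.  69. 168.]
170 10 [525.  50. 168.] [534.  73. 172.]
174 31 [518.  42. 172.] [535.  81. 176.]
178 37 [520.  40. 176.] [534.  84. 180.]
182 49 [517.  40. 180.] [535.  86. 184.]
186 50 [517.  39. 184.] [535.  88. 188.]
190 67 [504.  39. 188.] [535.  88. 192.]
194 150 [498.  39. 192.] [534.  88. 196.]
198 21 [505.  41. 196.] [533.  87. 200.]
barrel 80 (array([514.63353016,  58.46172367]), np.float64(0.8442551225695036))
head 160 (array([515.02925809,  59.05587548]), np.float64(3.2209939935581597))
tube 230 (array([517.87729686,  60.35570209]), np.float64(1.2371868551487224))
```

Call:
send_rows([
  [[2.5, -1, 0, 0, 30], [0, 0, 5, 0, 30], [0, 0, 6, 0, 30], [0, 0, 4, 0, 30], [0, 0, 3, 0, 30], [0, 0, 3, 0, 30], [0, 0, 3, 0, 30], [0, 0, 2, 0, 30], [0, 0, 0, 0, 30], [0, 0, 0, 0, 30]],
])

```text
clock: 15.4
tcp_pos: [0.5183, 0.0629, 0.1396]
ee_rot: [-3.108, -0.457, 0.0]
force: [0.0, -0.3, -1.1]
opening: 0.0362
grasp_force: 15.0
```

Call:
send_rows([
  [[0, 0, 3, 0, 30], [0, 0, 3, 0, 30], [0, 0, 3, 0, 30], [0, 0, 3, 0, 30], [0, 0, 3, 0, 30], [0, 0, 3, 0, 30], [0, 0, 2, 0, 30], [0, 0, 1, 0, 30], [0, 0, 0, 0, 30], [0, 0, 0, 0, 30]],
])

```text
clock: 16.23
tcp_pos: [0.5184, 0.0628, 0.1186]
ee_rot: [-3.108, -0.457, -0.0]
force: [-0.3, -0.2, -0.4]
opening: 0.0362
grasp_force: 15.0
```

Call:
send_rows([
  [[0, 0, 2, 0, 30], [0, 0, 1, 0, 30], [0, 0, 0.5, 0, 30], [0, 0, 0.5, 0, 30], [0, 0, 0.5, 0, 30], [0, 0, 0.5, 0, 30], [0, 0, 0, 0, 30], [0, 0, 0, 0, 30], [0, 0, 0, 0, 30], [0, 0, 0, 0, 30]],
])

```text
clock: 17.07
tcp_pos: [0.5184, 0.0628, 0.1147]
ee_rot: [3.107, 0.457, 0.0]
force: [-2.8, -1.3, 9.8]
opening: 0.036
grasp_force: 15.0
```

Call:
send_rows([
  [[0, 0, 0, 0, 45], [0, 0, 0, 0, 55], [0, 0, 0, 0, 65], [0, 0, -4, 0, 75], [0, 0, -20, 0, 80], [0, 0, -30, 0, 80], [14, -21, 0, 0, 80], [19, -29, 0, 0, 80], [19, -29, 0, 0, 80], [19, -29, 0, 0, 80]],
])

```text
clock: 17.9
tcp_pos: [0.556, 0.1873, 0.1681]
ee_rot: [3.108, 0.454, 0.001]
force: [0.9, -0.4, 0.1]
opening: 0.0802
grasp_force: 0.0
```

Call:
send_rows([
  [[19, -29, 0, 0, 80], [19, -29, 0, 0, 80], [19, -28, 0, 0, 80], [0, 0, 20, 0, 80], [0, 0, 25, 0, 80], [0, 0, 20, 0, 80], [0, 0, 0, 0, 80], [0, 0, 0, 0, 80], [0, 0, 0, 0, 80], [0, 0, 0, 0, 80]],
])

```text
clock: 18.73
tcp_pos: [0.5862, 0.286, 0.1045]
ee_rot: [-3.107, -0.456, -0.004]
force: [-0.1, 0.5, 0.4]
opening: 0.0803
grasp_force: 0.0
```

Run:
```python
from h import *
to(585.4,285.8,25); print(np.round(robot.get_state()['joints'],2))
for n,(u,v) in (('top',(241,212)),('scene',(305,210))):
    im,d=shot(n,n+'4'); W=world(n,d)*1000
    w=W[v-30:v+30,u-30:u+30].reshape(-1,3); p=w[(w[:,2]>132)&(w[:,2]<160)&(np.hypot(w[:,0]-516,w[:,1]-61)<30)]
    q=p[p[:,2]>137]; print(n,len(q),cv2.minAreaRect(q[:,:2].astype(np.float32)),np.percentile(q[:,2],[10,50,90]))
```

```text
at [586.2 286.  104.5] yaw 16.7 tilt z [ 0.0024  0.0014 -1.    ] delta [-1.1  0.  79.5]
[-0.01  0.7  -0.7   1.63  0.51  1.01 -2.16]
top 237 ((516.83544921875, 61.70393753051758), (35.91287612915039, 33.56683349609375), 0.4297958314418793) [141.33310808 143.88434046 146.00463805]
scene 164 ((519.6962280273438, 61.887351989746094), (35.74197769165039, 34.08852767944336), 2.074949026107788) [139.25333715 143.15099875 144.69282652]
```

Call:
send_rows([
  [[-1, 0, 20, 0, 80], [0, 0, 25, 0, 80], [0, 0, 20, 0, 80], [0, 0, 12, 0, 80], [0, 0, 2, 0, 80], [0, 0, 0, 0, 80], [0, 0, 0, 0, 70], [0, 0, 0, 0, 60], [0, 0, 0, 0, 55], [0, 0, 0, 0, 50]],
])

```text
clock: 19.67
tcp_pos: [0.5849, 0.2855, 0.0248]
ee_rot: [-3.108, -0.456, -0.003]
force: [0.2, -0.3, 0.0]
opening: 0.0578
grasp_force: 0.0
```

Call:
send_rows([
  [[0, 0, 0, 0, 45], [0, 0, 0, 0, 40], [0, 0, 0, 0, 40], [0, 0, 0, 0, 40], [0, 0, 0, 0, 40], [0, 0, 0, 0, 40], [0, 0, 0, 0, 40], [0, 0, 0, 0, 40], [0, 0, 0, 0, 40], [0, 0, 0, 0, 40]],
], force=20)

```text
clock: 20.5
tcp_pos: [0.5846, 0.2859, 0.0245]
ee_rot: [-3.107, -0.457, -0.002]
force: [-0.8, -0.1, 6.1]
opening: 0.0503
grasp_force: 20.0
```

Run:
```python
from h import *
to(517.2,61.3,140)
```

```text
at [584.6 285.9  24.5] yaw 16.73 tilt z [ 0.0012  0.001  -1.    ] delta [-129.1  195.6 -115.8]
```

Call:
send_rows([
  [[0, 0, -15, 0, 40], [0, 0, -30, 0, 40], [0, 0, -35, 0, 40], [0, 0, -35, 0, 40], [0, 0, -35, 0, 40], [0, 0, -15, 0, 40], [-13, 20, 0, 0, 40], [-20, 30, 0, 0, 40], [-20, 30, 0, 0, 40], [-20, 30, 0, 0, 40]],
])

```text
clock: 21.33
tcp_pos: [0.5446, 0.1571, 0.1887]
ee_rot: [3.107, 0.458, -0.002]
force: [0.3, -1.0, -1.2]
opening: 0.0504
grasp_force: 20.0
```

Call:
send_rows([
  [[-20, 30, 0, 0, 40], [-20, 30, 0, 0, 40], [-16, 25.5, 0, 0, 40], [0, 0, 0, 0, 40], [0, 0, 0, 0, 40], [0, 0, 0, 0, 40], [0, 0, 0, 0, 40], [0, 0, 0, 0, 40], [0, 0, 0, 0, 40], [0, 0, 0, 0, 40]],
])

```text
clock: 22.17
tcp_pos: [0.5169, 0.0619, 0.1886]
ee_rot: [-3.107, -0.459, 0.0]
force: [-0.8, -0.1, -0.9]
opening: 0.0508
grasp_force: 20.0
```

Run:
```python
from h import *
to(517.2,61.3,140)
im,d=shot('scene','s5'); W=world('scene',d)*1000
w=W[140:250,285:330].reshape(-1,3)
from scipy.optimize import least_squares
def circ(p,r):
    f=lambda c: np.hypot(p[:,0]-c[0],p[:,1]-c[1])-r
    s=least_squares(f,[510,61],loss='soft_l1'); return s.x, np.std(f(s.x))
for nm,lo,hi,r in(('sleeve',170,190,25.5),('head',126,140,18.5),('tube',95,118,19)):
    p=w[(w[:,2]>lo)&(w[:,2]<hi)&(np.hypot(w[:,0]-518,w[:,1]-61)<30)]; print(nm,len(p),circ(p,r) if len(p)>10 else 0)
cv2.imwrite('pics/c5.png',cv2.resize(im[130:250,240:380,::-1],None,fx=5,fy=5))
```

```text
at [516.9  61.9 188.6] yaw 16.82 tilt z [-2.e-04  4.e-04 -1.e+00] delta [ 0.2  0.7 48.6]
sleeve 195 (array([517.72736426,  61.13219135]), np.float64(0.886762526918722))
head 97 (array([549.39362853,  60.33190271]), np.float64(6.752985841415828))
tube 142 (array([516.44550602,  60.47632327]), np.float64(0.9184035981124604))
```

View pics/c5.png

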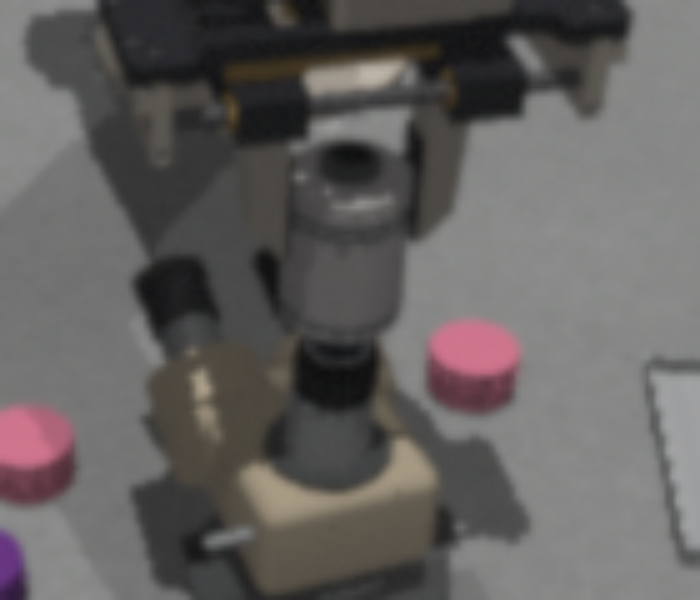

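The lens is seated at crop (335,370), and the sleeve hangs upright over it, within about 1 mm of its axis. I'll lower it.

Call:
send_rows([
  [[0, 0, 6, 0, 40], [0, 0, 6, 0, 40], [0, 0, 4, 0, 40], [0, 0, 3, 0, 40], [0, 0, 3, 0, 40], [0, 0, 3, 0, 40], [0, 0, 3, 0, 40], [0, 0, 0, 0, 40], [0, 0, 0, 0, 40], [0, 0, 0, 0, 40]],
])

```text
clock: 23.05
tcp_pos: [0.517, 0.0608, 0.1608]
ee_rot: [3.108, 0.457, 0.0]
force: [0.1, 0.3, -1.9]
opening: 0.0505
grasp_force: 20.0
```

Call:
send_rows([
  [[0, 0, 3, 0, 40], [0, 0, 3, 0, 40], [0, 0, 3, 0, 40], [0, 0, 3, 0, 40], [0, 0, 3, 0, 40], [0, 0, 3, 0, 40], [0, 0, 3, 0, 40], [0, 0, 3, 0, 40], [0, 0, 0, 0, 40], [0, 0, 0, 0, 40]],
])

```text
clock: 23.88
tcp_pos: [0.5167, 0.0608, 0.1364]
ee_rot: [-3.108, -0.457, 0.001]
force: [-0.4, 0.3, -1.6]
opening: 0.0504
grasp_force: 20.0
```

Call:
send_rows([
  [[0, 0, 3, 0, 40], [0, 0, 3, 0, 40], [0, 0, 3, 0, 40], [0, 0, 3, 0, 40], [0, 0, 3, 0, 40], [0, 0, 3, 0, 40], [0, 0, 2, 0, 40], [0, 0, 1, 0, 40], [0, 0, 0, 0, 40], [0, 0, 0, 0, 40]],
])

```text
clock: 24.72
tcp_pos: [0.5169, 0.0608, 0.1156]
ee_rot: [-3.108, -0.457, -0.0]
force: [-0.2, -0.8, -2.0]
opening: 0.0502
grasp_force: 20.0
```

Call:
send_rows([
  [[0, 0, 1, 0, 40], [0, 0, 0.5, 0, 40], [0, 0, 0.5, 0, 40], [0, 0, 0.5, 0, 40], [0, 0, 0.5, 0, 40], [0, 0, 0.5, 0, 40], [0, 0, 0, 0, 40], [0, 0, 0, 0, 40], [0, 0, 0, 0, 40], [0, 0, 0, 0, 40]],
])

```text
clock: 25.55
tcp_pos: [0.517, 0.0608, 0.1125]
ee_rot: [3.108, 0.457, 0.0]
force: [-3.4, -1.3, 5.6]
opening: 0.0506
grasp_force: 20.0
```

Call:
send_rows([
  [[0, 0, 0, 0, 58], [0, 0, 0, 0, 70], [0, 0, 0, 0, 80], [0, 0, 0, 0, 86], [0, 0, -10, 0, 86], [0, 0, -25, 0, 86], [0, 0, -30, 0, 86], [0, 0, -15, 0, 86], [0, 0, 0, 0, 86], [0, 0, 0, 0, 86]],
])

```text
clock: 26.38
tcp_pos: [0.5177, 0.0608, 0.1934]
ee_rot: [3.107, 0.456, 0.004]
force: [-0.4, -0.6, -0.3]
opening: 0.0863
grasp_force: 0.0
```

Call:
send_rows([
  [[0, 36, 0, 0, 86], [0, 36, 0, 0, 86], [0, 36, 0, 0, 86], [0, 36, 0, 0, 86], [0, 36, 0, 0, 86], [0, 36, 0, 0, 86], [0, 36, 0, 0, 86], [0, 36, 0, 0, 86], [0, 36, 0, 0, 86], [4, 38, 0, 0, 86]],
])

```text
clock: 27.22
tcp_pos: [0.6235, -0.2864, 0.1903]
ee_rot: [-3.107, -0.456, 0.005]
force: [0.0, 1.0, 0.0]
opening: 0.086
grasp_force: 0.0
```

Call:
send_rows([
  [[0, 0, 0, 0.11, 86], [0, 0, 10, 0.11, 86], [0, 0, 20, 0.11, 86], [0, 0, 20, 0.11, 86], [0, 0, 20, 0.11, 86], [0, 0, 10, 0.11, 86], [0, 0, 0, 0.11, 86], [0, 0, 0, 0, 86], [0, 0, 0, 0, 86], [0, 0, 0, 0, 86]],
])

```text
clock: 28.05
tcp_pos: [0.6248, -0.2845, 0.1118]
ee_rot: [-3.053, 0.739, 0.001]
force: [0.2, -1.1, 0.3]
opening: 0.0864
grasp_force: 0.0
```

Run:
```python
from h import *
to(625.4,-286.3,6); print(np.round(robot.get_state()['joints'],2))
for n,(u,v) in (('top',(241,212)),('scene',(305,205))):
    im,d=shot(n,n+'6'); W=world(n,d)*1000
    w=W[v-30:v+30,u-30:u+30].reshape(-1,3); q=w[(w[:,2]>152)&(w[:,2]<172)&(np.hypot(w[:,0]-518,w[:,1]-61)<32)]
    print(n,len(q),cv2.minAreaRect(q[:,:2].astype(np.float32)),np.percentile(q[:,2],[5,50,95]))
cv2.imwrite('pics/c6.png',cv2.resize(im[150:310,90:350,::-1],None,fx=3,fy=3))
```

```text
at [ 624.8 -284.5  111.8] yaw -27.2 tilt z [-3.e-04  2.e-04 -1.e+00] delta [  1.4   1.3 105.8]
[ 0.7   0.68 -0.46  1.53  0.33  1.01 -1.9 ]
top 461 ((517.1289672851562, 60.0081672668457), (48.53630065917969, 48.18487548828125), 45.359580993652344) [153.31318052 156.00426884 163.96212421]
scene 282 ((520.35009765625, 60.9287223815918), (49.294464111328125, 46.749935150146484), 53.374229431152344) [152.68823613 155.40923349 162.99220673]
```

View pics/c6.png

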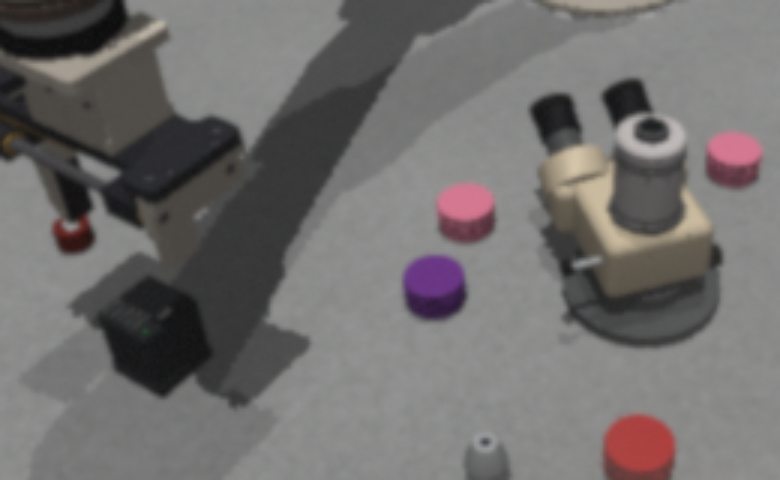

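The sleeve is home: its flat top measures 156 mm, standing upright at crop (650,180). The gripper is aligned above the camera at crop (155,335).

Call:
send_rows([
  [[1, 1, 20, 0, 86], [0, 0, 30, 0, 86], [0, 0, 25, 0, 86], [0, 0, 18, 0, 86], [0, 0, 10, 0, 86], [0, 0, 2, 0, 86], [0, 0, 0, 0, 80], [0, 0, 0, 0, 70], [0, 0, 0, 0, 60], [0, 0, 0, 0, 52]],
])

```text
clock: 28.98
tcp_pos: [0.6264, -0.2866, 0.0088]
ee_rot: [3.052, -0.744, 0.004]
force: [-0.5, 0.4, -0.4]
opening: 0.0642
grasp_force: 0.0
```

Call:
send_rows([
  [[0, 0, 0, 0, 45], [0, 0, 0, 0, 40], [0, 0, 0, 0, 40], [0, 0, 0, 0, 40], [0, 0, 0, 0, 40], [0, 0, 0, 0, 40], [0, 0, 0, 0, 40], [0, 0, 0, 0, 40], [0, 0, 0, 0, 40], [0, 0, 0, 0, 40]],
], force=25)

```text
clock: 29.82
tcp_pos: [0.6257, -0.2864, 0.0079]
ee_rot: [3.052, -0.744, 0.001]
force: [-1.5, -0.0, 5.6]
opening: 0.0499
grasp_force: 25.0
```

Run:
```python
from h import *
to(517.5,60.8,200)
```

```text
at [ 625.7 -286.4    7.9] yaw -27.4 tilt z [ 7.e-04 -6.e-04 -1.e+00] delta [-255.6 -258.4 -192.4]
```

Call:
send_rows([
  [[0, 0, -15, 0, 40], [0, 0, -30, 0, 40], [0, 0, -35, 0, 40], [0, 0, -35, 0, 40], [0, 0, -35, 0, 40], [0, 0, -25, 0, 40], [0, 0, -12, 0, 40], [-12, -12, 0, 0, 40], [-22, -22, 0, 0, 40], [-26, -26, 0, 0, 40]],
])

```text
clock: 30.65
tcp_pos: [0.5983, -0.2071, 0.193]
ee_rot: [3.05, -0.751, -0.002]
force: [0.3, 0.9, -1.4]
opening: 0.0498
grasp_force: 25.0
```

Call:
send_rows([
  [[-26, -26, 0, 0, 40], [-26, -26, 0, 0, 40], [-26, -26, 0, 0, 40], [-26, -26, 0, 0, 40], [-26, -26, 0, 0, 40], [-26, -27, 0, 0, 40], [-24, -24, 0, 0, 40], [-15.5, -17.5, 0, 0, 40], [0, 0, 0, 0, 40], [0, 0, 0, 0, 40]],
])

```text
clock: 31.48
tcp_pos: [0.5161, 0.0627, 0.1936]
ee_rot: [3.053, -0.737, -0.002]
force: [0.4, -0.8, -2.1]
opening: 0.0498
grasp_force: 25.0
```

Run:
```python
from h import *
to(517.5,60.8,195)
im,d=shot('scene','s7'); W=world('scene',d)*1000
w=W[110:260,270:345].reshape(-1,3)
# camera block: vertical front faces and top; minAreaRect of all visible points
p=w[(w[:,2]>195)&(w[:,2]<252)&(np.hypot(w[:,0]-518,w[:,1]-61)<38)]
q=p[p[:,2]>240]; print(len(p),len(q),cv2.minAreaRect(p[:,:2].astype(np.float32)),cv2.minAreaRect(q[:,:2].astype(np.float32)) if len(q) else 0, p[:,2].max())
from scipy.optimize import least_squares
s=w[(w[:,2]>100)&(w[:,2]<150)&(np.hypot(w[:,0]-518,w[:,1]-61)<30)]
f=lambda c: np.hypot(s[:,0]-c[0],s[:,1]-c[1])-25.5
r=least_squares(f,[510,61],loss='soft_l1'); print('sleeve',r.x,np.std(f(r.x)))
cv2.imwrite('pics/c7.png',cv2.resize(im[110:250,230:390,::-1],None,fx=4,fy=4))
```

```text
at [516.1  62.7 193.6] yaw -27.15 tilt z [-1.4e-03 -1.0e-04 -1.0e+00] delta [ 2.1  1.  -1.4]
989 402 ((521.035400390625, 53.99772644042969), (70.14629364013672, 49.652488708496094), 22.161754608154297) ((520.3839721679688, 54.01883316040039), (68.9555435180664, 49.12193298339844), 22.161754608154297) 251.9694645503524
sleeve [517.84870304  60.09084057] 0.9826991048161603
```

View pics/c7.png

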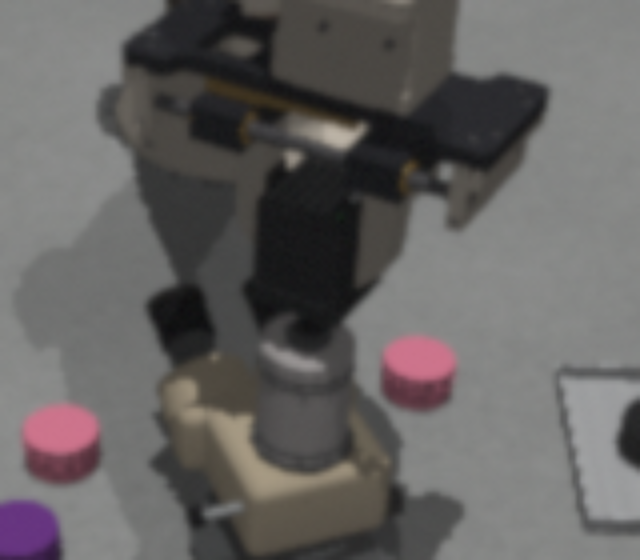

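The camera hangs upright at crop (310,235) over the sleeve's spigot. I'll measure its offset along tool x from its front face.

Run:
```python
from h import *
W=world('scene',np.load('pics/s7.npy'))*1000
a=np.radians(-27.3); ex=np.array([np.cos(a),np.sin(a)]); ey=np.array([np.sin(a),-np.cos(a)])
w=W[150:188,294:322].reshape(-1,3); p=w[(w[:,2]>190)&(w[:,2]<238)&(np.hypot(w[:,0]-518,w[:,1]-61)<38)]
c=np.array([517.85,60.09])
px=(p[:,:2]-c)@ex; py=(p[:,:2]-c)@ey
print(len(p)); print(np.histogram(px,bins=range(10,40,2))); print(np.histogram(py,bins=range(-36,38,4)))
k=abs(px-np.median(px))<4; print(np.median(px[k]),py[k].min(),py[k].max())
s=robot.get_state(); print((np.array([517.0,60.8])-s['tcp_pos'][:2]*1000)@np.c_[ex,ey],s['tcp_pos'])
```

```text
543
(array([ 15,   9,   8,   4,  21, 172, 232,  20,   0,   0,   0,   0,   0,
         0]), array([10, 12, 14, 16, 18, 20, 22, 24, 26, 28, 30, 32, 34, 36, 38]))
(array([ 9, 25, 98, 37, 37, 37, 37, 34, 39, 36, 37, 40, 32, 36,  8,  0,  1,
        0]), array([-36, -32, -28, -24, -20, -16, -12,  -8,  -4,   0,   4,   8,  12,
        16,  20,  24,  28,  32,  36]))
22.187856059094948 -26.986642303558032 21.80257882760275
[ 0.28986075 -0.11969101] [0.51668753 0.06082659 0.19352915]
```

Call:
send_rows([
  [[2, 0.5, 0, 0, 40], [0, 0, 6, 0, 40], [0, 0, 6, 0, 40], [0, 0, 4, 0, 40], [0, 0, 3, 0, 40], [0, 0, 2, 0, 40], [0, 0, 1, 0, 40], [0, 0, 1, 0, 40], [0, 0, 0, 0, 40], [0, 0, 0, 0, 40]],
])

```text
clock: 32.37
tcp_pos: [0.5191, 0.0597, 0.1713]
ee_rot: [-3.052, 0.744, -0.0]
force: [0.6, -0.0, -1.2]
opening: 0.05
grasp_force: 25.0
```

Call:
send_rows([
  [[0, 0, 1, 0, 40], [0, 0, 1, 0, 40], [0, 0, 1, 0, 40], [0, 0, 0, 0, 40], [0, 0, 0, 0, 40], [0, 0, 0, 0, 40], [0, 0, 0, 0, 40], [0, 0, 0, 0, 40], [0, 0, 0, 0, 40], [0, 0, 0, 0, 40]],
])

```text
clock: 33.2
tcp_pos: [0.519, 0.0596, 0.1682]
ee_rot: [-3.052, 0.744, -0.0]
force: [0.5, -0.0, -2.7]
opening: 0.05
grasp_force: 25.0
```

Past the spigot edge without force; continue down.

Call:
send_rows([
  [[0, 0, 1, 0, 40], [0, 0, 1, 0, 40], [0, 0, 1, 0, 40], [0, 0, 0.5, 0, 40], [0, 0, 0.5, 0, 40], [0, 0, 0.5, 0, 40], [0, 0, 0, 0, 40], [0, 0, 0, 0, 40], [0, 0, 0, 0, 40], [0, 0, 0, 0, 40]],
])

```text
clock: 34.03
tcp_pos: [0.519, 0.0596, 0.1638]
ee_rot: [3.052, -0.744, 0.0]
force: [-0.6, 0.2, 0.8]
opening: 0.05
grasp_force: 25.0
```

Call:
send_rows([
  [[0, 0, 0.5, 0, 40], [0, 0, 0, 0, 40], [0, 0, 0.4, 0, 40], [0, 0, 0, 0, 40], [0, 0, 0, 0, 40], [0, 0, 0, 0, 40], [0, 0, 0, 0, 40], [0, 0, 0, 0, 40], [0, 0, 0, 0, 40], [0, 0, 0, 0, 40]],
])

```text
clock: 34.87
tcp_pos: [0.5191, 0.0596, 0.1638]
ee_rot: [3.052, -0.744, 0.001]
force: [-3.2, -1.5, 8.0]
opening: 0.0496
grasp_force: 25.0
```

Home, with firm contact at 163.8. Release, rise and clear.

Call:
send_rows([
  [[0, 0, 0, 0, 55], [0, 0, 0, 0, 65], [0, 0, 0, 0, 78], [0, 0, 0, 0, 86], [0, 0, 0, 0, 86], [0, 0, -10, 0, 86], [0, 0, -25, 0, 86], [0, 0, -30, 0, 86], [0, 0, -15, 0, 86], [0, 0, 0, 0, 86]],
])

```text
clock: 35.7
tcp_pos: [0.5217, 0.0604, 0.2473]
ee_rot: [-3.05, 0.743, -0.011]
force: [0.2, 0.6, -0.6]
opening: 0.0858
grasp_force: 0.0
```

Call:
send_rows([
  [[10, 25, 0, 0, 86], [10, 25, 0, 0, 86], [10, 25, 0, 0, 86], [10, 25, 0, 0, 86], [10, 25, 0, 0, 86], [10, 25, 0, 0, 86], [10, 25, 0, 0, 86], [10, 25, 0, 0, 86], [0, 0, 0, 0, 86], [0, 0, 0, 0, 86]],
])

```text
clock: 36.53
tcp_pos: [0.4971, -0.1566, 0.2422]
ee_rot: [3.051, -0.75, -0.002]
force: [-0.1, 1.2, -0.3]
opening: 0.0859
grasp_force: 0.0
```

Run:
```python
from h import *
for n,(u,v) in (('top',(241,212)),('scene',(305,185))):
    im,d=shot(n,n+'8'); W=world(n,d)*1000
    w=W[v-40:v+40,u-40:u+40].reshape(-1,3); q=w[(w[:,2]>205)&(w[:,2]<225)&(np.hypot(w[:,0]-518,w[:,1]-61)<45)]
    print(n,len(q),cv2.minAreaRect(q[:,:2].astype(np.float32)) if len(q)>5 else 0,np.percentile(q[:,2],[5,50,95]) if len(q) else 0)
cv2.imwrite('pics/c8.png',cv2.resize(im[100:330,90:480,::-1],None,fx=2,fy=2))
```

```text
top 669 ((517.7149658203125, 58.94119644165039), (50.22442626953125, 50.136898040771484), 63.299137115478516) [213.23737643 216.28790346 219.62786455]
scene 456 ((520.4268798828125, 59.67245101928711), (50.03873062133789, 52.52370834350586), 65.17096710205078) [206.62365511 215.09525368 217.88264576]
```

View pics/c8.png

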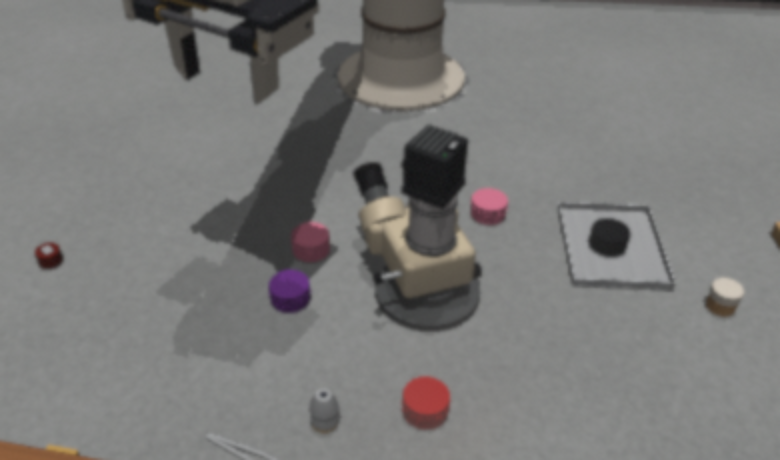

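The camera stands level on the sleeve at crop (435,165), with its top at 216 mm as it should be. The cap lies in the tray at (608,237), and nothing else has moved.

```bash
python3 -c "
from cell import robot; print(robot.close_job())"
```

```text
the job is handed in; nothing more can be done
None
```

The job is handed in at about 37 s: the cap lies in the tray, and the lens, sleeve and camera are stacked on the photo tube in order, upright and fully home by depth and contact readings, with nothing else on the bench disturbed.

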